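# Set out the tablet pots

## Task

Set out the day's tablets on the desk: first, while both round pots are still empty, roll each one round on its swivel stand with a fingertip on its edge until its coloured label faces front, centred over the white pointer of its stand. Then put every tablet tube into the pot whose label has the colour of its cap. At the end all the tubes lie or stand inside their pots, both labels still face front, and the other things on the desk are where they were.

Things in the scene. Friction and masses are not known exactly. Their poses are not given: they have to be found in the camera images.
- stand_blue: Fixed dark round swivel stand, 120 mm across, 10 mm high, under the pot with the blue label. Origin: centre of its underside, on the desk (z = 0) and on the pot's turning axis; z up. Its -x axis points to the FRONT, marked by a white pointer bar (28 x 10 mm, 8 mm high) sticking out of the stand's edge to 85 mm from the axis.
- pot_blue (a joint): Turn of the round pot with the blue label on its stand, rad, counter-clockwise positive from above; 0 (or a whole turn) = label exactly over the pointer. It can only turn about its upright axis, either way, more than once round; easily (0.015 N m), and it stops at once when let go. A fingertip held lightly against its side and carried round takes it along. Too wide to grasp across.
- pot_blue_label (a point): Point on the rim's outer edge at the middle of the pot's blue label, 56 mm from the axis, 55 mm above the desk. The pot is a smooth open cream cylinder: outside diameter 112 mm, wall 4 mm, rim 55 mm and inner floor 15 mm above the desk. Its label: a solid-blue patch 50 mm wide on its outside, with a narrow blue tab folded over the rim, seen from above.
- stand_orange: Fixed dark round swivel stand, 120 mm across, 10 mm high, under the pot with the orange label. Origin: centre of its underside, on the desk (z = 0) and on the pot's turning axis; z up. Its -x axis points to the FRONT, marked by a white pointer bar (28 x 10 mm, 8 mm high) sticking out of the stand's edge to 85 mm from the axis.
- pot_orange (a joint): Turn of the round pot with the orange label on its stand, rad, counter-clockwise positive from above; 0 (or a whole turn) = label exactly over the pointer. It can only turn about its upright axis, either way, more than once round; easily (0.015 N m), and it stops at once when let go. A fingertip held lightly against its side and carried round takes it along. Too wide to grasp across.
- pot_orange_label (a point): Point on the rim's outer edge at the middle of the pot's orange label, 56 mm from the axis, 55 mm above the desk. The pot is a smooth open cream cylinder: outside diameter 112 mm, wall 4 mm, rim 55 mm and inner floor 15 mm above the desk. Its label: a solid-orange patch 50 mm wide on its outside, with a narrow orange tab folded over the rim, seen from above.
- tube_blue1_mid (a point): Middle (40 mm above its underside, on its axis) of a tablet tube with a blue cap; may be absent. White round tube 28 mm in diameter and 80 mm tall, the top 18 mm being the blue cap; grey hexagonal foot, 34 mm across flats and 8 mm high, keeps it from rolling. z points along the tube from foot to cap; it stands upright on the desk at the start. About 50 g.
- tube_blue2_mid (a point): Middle (40 mm above its underside, on its axis) of a tablet tube with a blue cap; may be absent. White round tube 28 mm in diameter and 80 mm tall, the top 18 mm being the blue cap; grey hexagonal foot, 34 mm across flats and 8 mm high, keeps it from rolling. z points along the tube from foot to cap; it stands upright on the desk at the start. About 50 g.
- tube_blue3_mid (a point): Middle (40 mm above its underside, on its axis) of a tablet tube with a blue cap; may be absent. White round tube 28 mm in diameter and 80 mm tall, the top 18 mm being the blue cap; grey hexagonal foot, 34 mm across flats and 8 mm high, keeps it from rolling. z points along the tube from foot to cap; it stands upright on the desk at the start. About 50 g.
- tube_orange1_mid (a point): Middle (40 mm above its underside, on its axis) of a tablet tube with an orange cap; may be absent. White round tube 28 mm in diameter and 80 mm tall, the top 18 mm being the orange cap; grey hexagonal foot, 34 mm across flats and 8 mm high, keeps it from rolling. z points along the tube from foot to cap; it stands upright on the desk at the start. About 50 g.
- tube_orange2_mid (a point): Middle (40 mm above its underside, on its axis) of a tablet tube with an orange cap; may be absent. White round tube 28 mm in diameter and 80 mm tall, the top 18 mm being the orange cap; grey hexagonal foot, 34 mm across flats and 8 mm high, keeps it from rolling. z points along the tube from foot to cap; it stands upright on the desk at the start. About 50 g.
- tube_orange3_mid (a point): Middle (40 mm above its underside, on its axis) of a tablet tube with an orange cap; may be absent. White round tube 28 mm in diameter and 80 mm tall, the top 18 mm being the orange cap; grey hexagonal foot, 34 mm across flats and 8 mm high, keeps it from rolling. z points along the tube from foot to cap; it stands upright on the desk at the start. About 50 g.
- coaster: Bystander, to be left alone: round green-glass coaster, 96 mm across, 7 mm thick. Origin at the centre of its underside.
- pillbox: Bystander, to be left alone: white ceramic pill box, 62 x 92 x 33 mm (x, y, z). Origin at the centre of its underside.
- magnifier: Bystander, to be left alone: steel magnifier lying flat, lens 66 mm across and 9 mm thick at the origin, arm along its +y to 108 mm, folded at the end towards its +x. Origin at the centre of its underside.
- pick: Bystander, to be left alone: grey silicone-tipped cleaning pick lying on the desk along its own y, 130 mm long, 10 mm wide, 9 mm high. Origin at the centre of its underside.
- charger: Bystander, fixed: rose-gold plastic charger with its hinged flap closed, 75 x 95 x 28 mm. Origin at the centre of its underside.
- glasses_case: Bystander, fixed: dark red glasses case, 60 x 160 x 35 mm. Origin at the centre of its underside.
Things that resemble listed ones, but are neither listed nor needed, are in the scene too. What is shaped like the stand_blue but green or pink is not meant.

How it is judged:
On the way:
1. both labels face front (within about 11 degrees of the pointer), the pots at rest and still empty (x of pot_blue_label in the frame of stand_blue below 0 m and y of pot_blue_label in the frame of stand_blue between -0.011 and 0.011 m and velocity of joint pot_blue between -0.1 and 0.1 rad/s and x of pot_orange_label in the frame of stand_orange below 0 m and y of pot_orange_label in the frame of stand_orange between -0.011 and 0.011 m and velocity of joint pot_orange between -0.1 and 0.1 rad/s and horizontal distance between each of tube_blue1_mid, tube_blue2_mid, tube_blue3_mid, tube_orange1_mid, tube_orange2_mid, tube_orange3_mid and stand_blue above 0.054 m and horizontal distance between each of tube_blue1_mid, tube_blue2_mid, tube_blue3_mid, tube_orange1_mid, tube_orange2_mid, tube_orange3_mid and stand_orange above 0.054 m), for 0.2 s.
At the end, for the whole second after the job is handed in: every tube present is at rest inside the pot of its cap's colour (its middle within 50 mm of the pot's axis and below 75 mm above the desk), and both labels are within 11 mm sideways of the pointer's line (about 11 degrees), the pots at rest (x of pot_blue_label in the frame of stand_blue below 0 m and y of pot_blue_label in the frame of stand_blue between -0.011 and 0.011 m and velocity of joint pot_blue between -0.1 and 0.1 rad/s and x of pot_orange_label in the frame of stand_orange below 0 m and y of pot_orange_label in the frame of stand_orange between -0.011 and 0.011 m and velocity of joint pot_orange between -0.1 and 0.1 rad/s and horizontal distance between each of tube_blue1_mid, tube_blue2_mid, tube_blue3_mid and stand_blue below 0.05 m and z of each of tube_blue1_mid, tube_blue2_mid, tube_blue3_mid in the frame of stand_blue below 0.075 m and linear speed of each of tube_blue1, tube_blue2, tube_blue3, tube_orange1, tube_orange2, tube_orange3 below 0.03 m/s and horizontal distance between each of tube_orange1_mid, tube_orange2_mid, tube_orange3_mid and stand_orange below 0.05 m and z of each of tube_orange1_mid, tube_orange2_mid, tube_orange3_mid in the frame of stand_orange below 0.075 m); the robot touches nothing.
It fails at once if the coaster is pushed more than 4 cm from its place (distance of coaster from where it was at the start of the episode above 0.04 m).
It fails at once if the pillbox is pushed more than 4 cm from its place (distance of pillbox from where it was at the start of the episode above 0.04 m).
It fails at once if the magnifier is pushed more than 4 cm from its place (distance of magnifier from where it was at the start of the episode above 0.04 m).
It fails at once if the pick is pushed more than 4 cm from its place (distance of pick from where it was at the start of the episode above 0.04 m).
Of tube_blue1, tube_blue2, tube_blue3, tube_orange1, tube_orange2, tube_orange3 only 4 to 6 are there at a start; the rules pass over those that are not, and their reading is None.
At some moment in a run one of tube_blue1, tube_blue2, tube_blue3, tube_orange1, tube_orange2, tube_orange3 may be knocked a few centimetres aside while the robot is not near it.
Once in a run the grip may slacken for a moment while it holds something.
It also fails if it takes over 210 s, if anything falls off the work surface, if the arm or the gripper's body presses on something with over 40 N, if the wrist force passes 120 N, or if a joint passes its speed limit or range.

## Robot

A 6-joint arm with a two-finger parallel gripper is mounted at the origin on the work surface. World frame = base frame: x ahead of the robot, y to its left, z up, the work surface at z = 0. Lengths are in m, angles in rad, forces in N, time in s.
With the tool pointing down it reaches from about 0.35 to 0.975 m from the base axis. Payload 4.9 kg.
Tool frame: the origin (TCP) lies on the front face of the gripper's body, between the roots of the fingers; the fingertips stand ctrl.finger_overhang ahead of it and the grasp point (between the pads) lies 54 mm ahead of it (ctrl.finger_overhang is the distance from the TCP to the fingertips, in m); z points along the fingers, y is the line along which they close (so a half turn about z gives the same grasp; the last joint's range is limited). The gripper opens to 85 mm and grips with 20 to 120 N. Pads are 22 mm wide; open, the fingers measure 114 mm over their backs; the gripper's body (76 mm by 85 mm) begins 54 mm behind the grasp point. The pads swing forward as they close: fully open they stand 13 mm farther back than shut.
Start: joints at [-1.226, 0.053, 1.613, -0, 1.476, -0.119], TCP at [0.28, -0.559, 0.304] pointing down, gripper open.
Joint ranges: [-3.01, 3.01], [-1.01, 2.22], [0.06, 2.58], [-1.02, 4.17], [0.09, 2.62], [-3.14, 3.14]. Speed limits (rad/s): [2.57, 2.57, 3.14, 3.14, 3.14, 3.14].

## Interface

Orientations are given as a rotation vector (axis times angle).
In Python, from station import ctrl, vision gives the robot as it stands. The module is installed in compiled form; this text tells all that it offers.
- The arm moves only by the tool drive_tool, never from a script. Its argument "rows" is a list of rows, each a list of 2 entries, a list of its own where there are three numbers: the shift along the tool's x, y, z in m, then the turn about the tool's z in rad. A call has 1 to 10 rows; each row shifts and turns the commanded pose from where the row before left it, along the tool's axes as they then stand; what a row does not reach is not made up. A row lasts 1/10 s, in which the tool goes at most 50 mm and 8.59 degrees, less where a joint would pass 70% of its speed; a pose out of reach is approached as far as the arm can. A call with a gripper value outside its range is refused whole. "jaw" is the closure, from 0 (fully open) to 1 (shut), set as the call begins (left out, the last holds). The fingers move at their own pace and stop on an object; "grip_force" is the grip in N (left out, the last holds). Time passes only in rows, so rows that do not move let the fingers close. It gives the time, the measured TCP pose, the force, the opening and the grip force at its end, in the units of the state.
- ctrl.get_obs(): the state, without advancing time (a new reading comes with each control period).
- vision.get_image(name): name is "scene" or "side" or "wrist"; returns a dict with "image" (420x560x3 uint8, blue, green, red), "vertical_fov" (degrees; the focal length in pixels is half the picture's height over the tangent of half this angle, whatever the lens; pixels are square), "cx", "cy" (the principal point, pixels), "dist_coeffs" ([k1, k2, p1, p2, k3] as OpenCV has them; the pictures are not rectified), "R" (3x3) and "t" (3): a world point X has camera coordinates R X + t. Camera axes: x right, y down, z forward; pixel columns grow to the right and rows downward; lengths in m; the calibration is good to about 2 mm. A picture is of the moment at which its call begins. There is no depth.
- ctrl.finish_job(): hands the job in; it is judged then, once.
The state is a dict: "t": time; "q": joint angles; "dq": joint speeds; "effort": joint torques, N m; "tool_pos": TCP position; "tool_rot": TCP orientation; "contact_force": force on the tool from outside, world axes, zero at the start; "wrist_torque": the same for the moment, N m; "opening": finger opening in m; "grip_force": force on a finger pad.
Only numpy, scipy, OpenCV 4.12 (cv2) and the standard library are available. Lean on these libraries where they do the work, as an engineer would, in place of code of your own. Each camera call takes 0.05 s, during which the arm holds its last target. There are 200 camera calls.

## Working session

There is one attempt and no reset: what is moved stays moved. The work goes in short steps, Python scripts to look and compute and a tool call to move; the robot and the scene stay as the last step left them, time stands still between calls to the robot, and variables do not carry over. Pictures are saved under pics/ and viewed, at most 14 in all, crops included, and the job is handed in when it is done.

Besides the shell and the picture viewer there is one more tool, called after "Request:" as name(argument=value, ...) on one line, values as JSON. drive_tool: Moves the arm, as the interface text tells. Its arguments: {"type":"object","properties":{"rows":{"type":"array","items":{"type":"array"}},"jaw":{"type":"number"},"grip_force":{"type":"number"}},"required":["rows"]}

```bash
mkdir -p pics
cat > h.py <<'E'
import numpy as np, cv2
from station import ctrl, vision
def cam(n):
    d=vision.get_image(n); im=d["image"]; f=im.shape[0]/2/np.tan(np.radians(d["vertical_fov"])/2)
    d["K"]=np.array([[f,0,d["cx"]],[0,f,d["cy"]],[0,0,1.]]); d["D"]=np.array(d["dist_coeffs"],float)
    d["R"]=np.array(d["R"]);d["t"]=np.array(d["t"]); return d
def ray(d,uv,z):
    p=cv2.undistortPoints(np.array(uv,float).reshape(-1,1,2),d["K"],d["D"]).reshape(-1,2)
    r=np.c_[p,np.ones(len(p))]@d["R"]; c=-d["R"].T@d["t"]
    return c+r*((z-c[2])/r[:,2])[:,None]
def proj(d,X):
    return cv2.projectPoints(np.array(X,float).reshape(-1,1,3),cv2.Rodrigues(d["R"])[0],d["t"],d["K"],d["D"])[0].reshape(-1,2)
E
python3 - <<'E'
from h import *
for n in("scene","side","wrist"):
    d=cam(n); cv2.imwrite(f"pics/{n}0.png",d["image"]); print(n,d["vertical_fov"],-d["R"].T@d["t"],d["R"][2])
o=ctrl.get_obs(); print(o, ctrl.finger_overhang)
a=cv2.imread("pics/scene0.png")
E
```

```text
scene 52.53680902194418 [1.17805638 0.05068149 0.96576682] [-0.59557478 -0.06611646 -0.80057436]
side 55.23203860172808 [ 0.46725263 -0.79862219  0.77890846] [ 0.04694262  0.72425854 -0.68792875]
wrist 71.62619869474251 [ 0.34567443 -0.52592515  0.37313861] [-0.2614521  -0.1285766  -0.95661427]
{'t': 0.15, 'q': array([-1.22600964e+00,  5.32558269e-02,  1.61397142e+00,  2.39648626e-05,
        1.47599198e+00, -1.19001640e-01]), 'dq': array([-0.0003913 , -0.00140191, -0.00556621, -0.00063207, -0.00039104,
       -0.00141279]), 'effort': array([-4.15610270e-05, -3.94244957e+01, -3.70720410e+01, -8.95640460e-05,
        4.73858148e-03, -2.55944309e-05]), 'tool_pos': array([ 0.27946738, -0.55863133,  0.30291824]), 'tool_rot': array([-3.05592632e+00, -7.21629654e-01,  2.50468116e-04]), 'contact_force': array([-0.32198874,  0.52696656,  0.30625413]), 'wrist_torque': array([0.03650923, 0.02338622, 0.00989793]), 'grip_force': 0.0, 'opening': 0.08529554405831942} 0.0726
```

View pics/scene0.png

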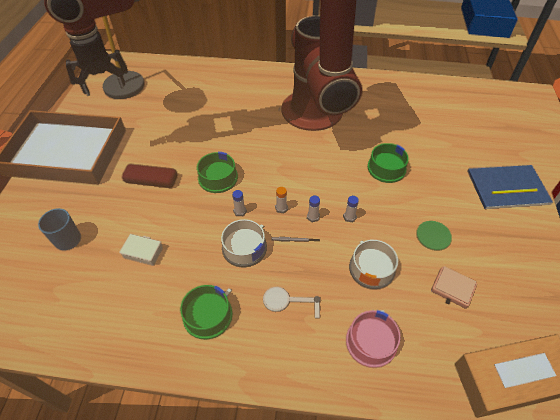

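View pics/side0.png

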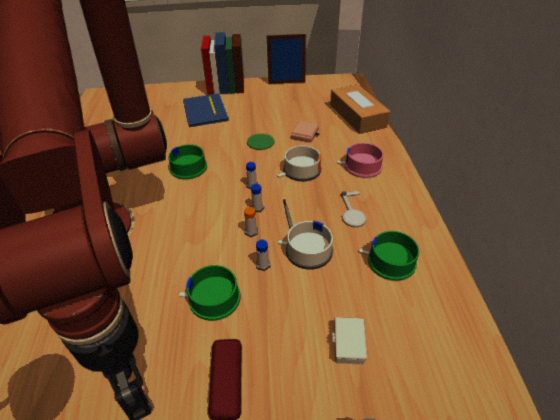

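The scene view shows two cream pots: the blue-label pot at (244,243) and the orange-label pot at (374,263). There are three blue-cap tubes at (238,203), (314,208) and (352,208), and one orange at (282,200). The green pots (217,172), (388,162), (207,310) and the pink pot (374,338) are decoys with blue tabs. The side view agrees, with the cream pots at (310,243) and (302,163) and their pointers to the left. I'll check the choice in one close crop.

Run:
```python
import cv2, numpy as np
a=cv2.imread("pics/scene0.png")[175:300,205:415]; b=cv2.imread("pics/side0.png")[140:275,225:345]
a=cv2.resize(a,None,fx=3.5,fy=3.5,interpolation=cv2.INTER_CUBIC);cv2.imwrite("pics/crop1.png",a)
b=cv2.resize(b,None,fx=4.4,fy=4.4,interpolation=cv2.INTER_CUBIC);cv2.imwrite("pics/crop2.png",b)
```

```text
(no output)
```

View pics/crop1.png

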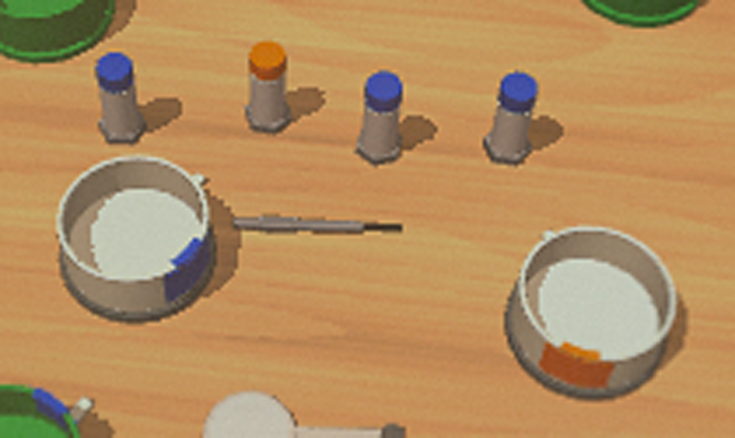

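View pics/crop2.png

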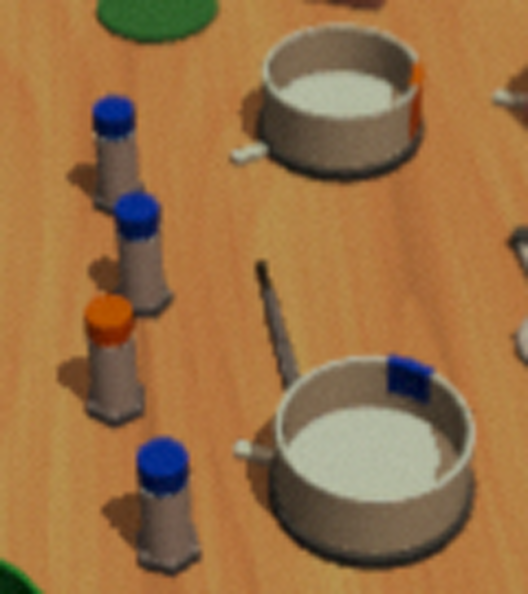

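The crops confirm two cream pots: the blue tab is lower right in the scene view and the orange tab faces the camera. The pointer tips are at scene (263,226) and (361.6,242.4). Next I'll measure.

```bash
cat >> h.py <<'E'
def circ(P,r=None):
    from scipy.optimize import least_squares
    s=least_squares(lambda p:np.hypot(P[:,0]-p[0],P[:,1]-p[1])-(r or p[2]),[*P[:,:2].mean(0),.056]); return s.x,np.abs(s.fun).max()
def masks(im):
    h=cv2.cvtColor(im,cv2.COLOR_BGR2HSV); return dict(blue=cv2.inRange(h,(108,150,60),(130,255,255)),orange=cv2.inRange(h,(5,200,140),(18,255,255)))
def blobs(m,amin=8):
    n,l,s,c=cv2.connectedComponentsWithStats(m); return [(np.round(c[i],1).tolist(),s[i].tolist()) for i in range(1,n) if s[i,4]>=amin]
E
python3 - <<'E'
from h import *
D={n:cam(n) for n in("scene","side")}
s,e=D["scene"],D["side"]
A=lambda L:np.array(L)/3.5+[205,175]
B=lambda L:np.array(L)/4.4+[225,140]
for nm,pr,pt in(("blue",A([(58,220),(140,157),(210,215),(133,283),(85,265),(85,172)]),A([(203,180)])),("orange",A([(520,295),(587,228),(676,300),(605,365),(535,250),(655,255)]),A([(548,236)]))):
    c,r=circ(ray(s,pr,.055)); p=ray(s,pt,.006)[0]; print(nm,c,r,"tip",p,np.hypot(*(p[:2]-c[:2])),np.degrees(np.arctan2(*(p[:2]-c[:2])[::-1])))
for nm,pr,pt in(("blue",B([(275,430),(385,357),(473,425),(375,500),(310,375),(460,390)]),B([(240,447)])),("orange",B([(263,75),(340,25),(424,80),(345,123)]),B([(237,155)]))):
    c,r=circ(ray(e,pr,.055)); p=ray(e,pt,.006)[0]; print(nm,c,r,"tip",p,np.hypot(*(p[:2]-c[:2])),np.degrees(np.arctan2(*(p[:2]-c[:2])[::-1])))
for n,d in D.items():
    for k,m in masks(d["image"]).items():
        for c,st in blobs(m): print(n,k,c,st[4],"z.071",ray(d,c,.071)[0].round(3),"z.055",ray(d,c,.055)[0].round(3))
E
```

```text
blue [ 0.58882175 -0.12820578  0.0552776 ] 0.002144617248673736 tip [ 0.51640957 -0.0904625   0.006     ] 0.08165830550093643 152.47019940383754
orange [0.61466861 0.20991249 0.05586683] 0.0006561869563886935 tip [0.53660375 0.18037582 0.006     ] 0.08346578519602764 -159.27532972824142
blue [ 0.59047563 -0.13332633  0.0550609 ] 0.0013917262188556379 tip [ 0.51670245 -0.09786545  0.006     ] 0.08185326273740283 154.32759475514223
orange [0.61460921 0.20208201 0.05729082] 0.0011139501022752532 tip [0.53747454 0.17839511 0.006     ] 0.08068969844546675 -162.92906622073463
scene blue [476.6, 5.6] 18 z.071 [-0.701  0.657  0.071] z.055 [-0.734  0.668  0.055]
scene blue [495.3, 5.2] 10 z.071 [-0.719  0.741  0.071] z.055 [-0.753  0.753  0.055]
scene blue [489.6, 5.9] 9 z.071 [-0.708  0.714  0.071] z.055 [-0.742  0.726  0.055]
scene blue [477.1, 11.0] 21 z.071 [-0.652  0.651  0.071] z.055 [-0.685  0.662  0.055]
scene blue [503.6, 9.2] 14 z.071 [-0.69   0.771  0.071] z.055 [-0.723  0.784  0.055]
scene blue [487.2, 12.1] 13 z.071 [-0.651  0.694  0.071] z.055 [-0.683  0.705  0.055]
scene blue [
[... 1565 characters left out ...]
 z.055 [0.215 0.275 0.055]
side blue [250.8, 166.1] 54 z.071 [0.453 0.147 0.071] z.055 [0.453 0.168 0.055]
side blue [255.8, 188.1] 70 z.071 [0.464 0.046 0.071] z.055 [0.464 0.065 0.055]
side blue [317.6, 223.0] 19 z.071 [ 0.612 -0.103  0.071] z.055 [ 0.615 -0.088  0.055]
side blue [374.4, 240.8] 19 z.071 [ 0.738 -0.176  0.071] z.055 [ 0.744 -0.162  0.055]
side blue [261.8, 245.2] 96 z.071 [ 0.47  -0.164  0.071] z.055 [ 0.47  -0.15   0.055]
side blue [189.1, 282.3] 34 z.071 [ 0.306 -0.259  0.071] z.055 [ 0.302 -0.247  0.055]
side orange [319.8, 157.4] 12 z.071 [0.661 0.17  0.071] z.055 [0.665 0.192 0.055]
side orange [249.2, 210.4] 68 z.071 [ 0.444 -0.042  0.071] z.055 [ 0.443 -0.025  0.055]
```

Request:
drive_tool(rows=[[[0.045, -0.015, 0.004], 0], [[0.045, -0.015, 0.004], 0], [[0.045, -0.015, 0.004], 0], [[0.045, -0.015, 0.004], 0], [[0.045, -0.015, 0.004], 0], [[0.045, -0.015, 0.004], 0], [[0.045, -0.015, 0.004], 0], [[0.045, -0.015, 0.004], 0], [[0.045, -0.015, 0.004], 0], [[0.045, -0.015, 0.004], 0]], jaw=1)

```text
t: 1.25
tool_pos: [0.6161, -0.2218, 0.2637]
tool_rot: [3.057, 0.722, 0.0]
contact_force: [0.7, -0.0, 1.1]
opening: -0.0
grip_force: 0.0
```

```bash
cat >> h.py <<'E'
from scipy.spatial.transform import Rotation as Rot
def go(x,y,z,psi,base=None):
    "tool-frame shift to target: straight shift first, turn last (turn about tool z = -dpsi)"
    o=ctrl.get_obs(); R=Rot.from_rotvec(o["tool_rot"]).as_matrix(); s=R.T@(np.array([x,y,z])-o["tool_pos"])
    p=np.degrees(np.arctan2(R[1,0],R[0,0])); dt=-((psi-p+180)%360-180)
    print("pos",o["tool_pos"].round(4),"psi",p.round(1),"q6",o["q"][5].round(2),"shift",s.round(4),"turn",np.radians(dt).round(3),"rows>=",np.ceil(np.linalg.norm(s)/.05),"t",o["t"])
E
python3 - <<'E'
from h import *
d=cam("wrist"); cv2.imwrite("pics/w1.png",d["image"]); np.savez("w1",**{k:d[k] for k in("K","D","R","t")})
go(.6325,-.2036,.22,30)
print(proj(d,[(.59,-.13,.055),(.517,-.094,.006)]))
E
```

```text
pos [ 0.6195 -0.2166  0.2627] psi 26.9 q6 0.65 shift [ 0.0173 -0.0056  0.0428] turn -0.055 rows>= 1.0 t 1.3
[[185.41353793 178.45219589]
 [148.55316819 210.98713723]]
```

View pics/w1.png

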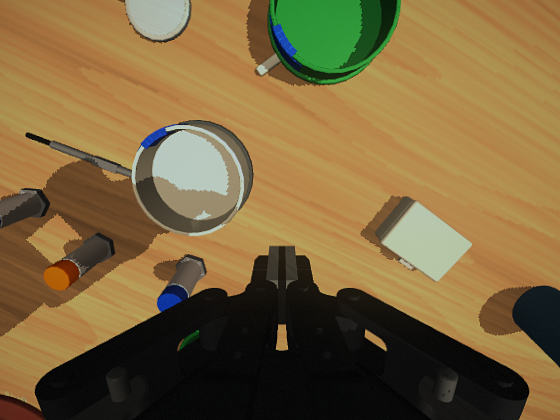

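The wrist view shows the blue pot rim centred near (188,178), where I predicted (185,178), with its tab at (154,137). The pointer is hidden behind the pot.

```bash
cat >> h.py <<'E'
def seg(d,c0,psi=None,tab="blue",zb=.055):
    "rim circle from tab-free bright ring: take outermost bright rim px along rays from predicted centre"
    pass
def tabang(d,col,c):
    out=[]
    for uv,st in blobs(masks(d["image"])[col],5):
        X=ray(d,uv,.055)[0]
        if .04<np.hypot(*(X[:2]-c))<.068: out.append((X.round(4).tolist(),st[4],np.degrees(np.arctan2(*(X[:2]-c)[::-1])).round(1)))
    return out
E
python3 - <<'E'
from h import *
d=dict(np.load("w1.npz")); d["image"]=cv2.imread("pics/w1.png")
c,r=circ(ray(d,[(132,185),(244,182),(203,124),(188,235),(147,220),(230,220),(240,160)],.055)); print(c,r)
print(tabang(d,"blue",c[:2]))
print(ray(d,[(283,247)],.19))
E
```

```text
[ 0.5875331  -0.13200423  0.05733534] 0.002732760530443648
[([0.6134, -0.0882, 0.055], 224, np.float64(59.4))]
[[ 0.6230074  -0.21957169  0.19      ]]
```

Run:
```python
from h import *
go(.6315,-.2046,.112,30)
```

```text
pos [ 0.6195 -0.2166  0.2627] psi 26.9 q6 0.65 shift [ 0.0154 -0.0048  0.1508] turn -0.055 rows>= 4.0 t 1.3
```

Request:
drive_tool(rows=[[[0.008, -0.0025, 0.0], 0], [[0.0075, -0.0025, 0.0], 0], [[0, 0, 0.03], 0], [[0, 0, 0.03], 0], [[0, 0, 0.03], 0], [[0, 0, 0.03], 0], [[0, 0, 0.03], 0], [[0, 0, 0], -0.055], [[0, 0, 0], 0], [[0, 0, 0], 0]])

```text
t: 2.3
tool_pos: [0.6268, -0.2132, 0.1149]
tool_rot: [3.036, 0.802, 0.002]
contact_force: [0.1, 0.2, -0.1]
opening: -0.0
grip_force: 0.0
```

Request:
drive_tool(rows=[[[0, -0.003, 0], 0], [[0, -0.003, 0], 0], [[0, -0.002, 0], 0], [[0, 0, 0], 0], [[0, 0, 0], 0]])

```text
t: 2.8
tool_pos: [0.6226, -0.205, 0.1141]
tool_rot: [3.036, 0.806, 0.0]
contact_force: [-0.1, 0.9, -0.0]
opening: -0.0003
grip_force: 0.0
```

Request:
drive_tool(rows=[[[0, -0.003, 0], 0], [[0, -0.002, 0], 0], [[0, -0.002, 0], 0], [[0, 0, 0], 0], [[0, 0, 0], 0]])

```text
t: 3.3
tool_pos: [0.6191, -0.199, 0.1139]
tool_rot: [3.036, 0.806, -0.0]
contact_force: [0.9, 0.8, 0.5]
opening: 0.0001
grip_force: 0.0
```

Request:
drive_tool(rows=[[[0, -0.002, 0], 0], [[0, -0.001, 0], 0], [[0, 0, 0], 0], [[0, 0, 0], 0]])

```text
t: 3.7
tool_pos: [0.6176, -0.1964, 0.1139]
tool_rot: [3.036, 0.806, 0.0]
contact_force: [0.7, -0.1, -0.4]
opening: -0.0001
grip_force: 0.0
```

Request:
drive_tool(rows=[[[0, -0.001, 0], 0], [[0, -0.001, 0], 0], [[0, 0, 0], 0], [[0, 0, 0], 0]])

```text
t: 4.1
tool_pos: [0.6167, -0.1947, 0.1139]
tool_rot: [-3.036, -0.806, -0.0]
contact_force: [-0.0, -0.4, 0.3]
opening: 0.0003
grip_force: 0.1
```

Request:
drive_tool(rows=[[[0, -0.001, 0], 0], [[0, -0.001, 0], 0], [[0, 0, 0], 0], [[0, 0, 0], 0]])

```text
t: 4.5
tool_pos: [0.6162, -0.1943, 0.1141]
tool_rot: [3.033, 0.805, 0.002]
contact_force: [2.7, -5.3, -2.9]
opening: -0.0
grip_force: 3.0
```

Request:
drive_tool(rows=[[[0.0055, 0.0004, 0], -0.08], [[0.0055, 0.0004, 0], -0.08], [[0.0055, 0.0004, 0], -0.08], [[0.0055, 0.0004, 0], -0.08], [[0.0055, 0.0004, 0], -0.08], [[0, 0, 0], 0]])

```text
t: 5.1
tool_pos: [0.6388, -0.1773, 0.114]
tool_rot: [2.815, 1.393, 0.002]
contact_force: [3.2, -2.6, -2.4]
opening: 0.0004
grip_force: 1.5
```

```bash
cat >> h.py <<'E'
C=dict(blue=np.array([.589,-.131]),orange=np.array([.614,.206]))
def chk(col):
    c=C[col]; o=ctrl.get_obs(); p=o["tool_pos"][:2]-c
    print("pos",o["tool_pos"].round(4),"R",np.hypot(*p).round(4),"th",np.degrees(np.arctan2(p[1],p[0])).round(1),"F",o["contact_force"].round(1),"Fang",np.degrees(np.arctan2(*o["contact_force"][1::-1])).round(0))
    for n in("wrist","scene","side"):
        print(n,tabang(cam(n),col,c))
E
python3 -c "
from h import *
chk('blue')"
```

```text
pos [ 0.6388 -0.1773  0.114 ] R 0.068 th -42.9 F [ 3.2 -2.6 -2.4] Fang -40.0
wrist [([0.6135, -0.0839, 0.055], 52, np.float64(62.6)), ([0.5925, -0.0809, 0.055], 861, np.float64(86.0))]
scene []
side []
```

Request:
drive_tool(rows=[[[0.0055, 0.0003, 0], -0.08], [[0.0055, 0.0003, 0], -0.08], [[0.0055, 0.0003, 0], -0.08], [[0.0055, 0.0003, 0], -0.08], [[0.0055, 0.0003, 0], -0.08], [[0.0055, 0.0003, 0], -0.08], [[0.0055, 0.0003, 0], -0.08], [[0.0055, 0.0003, 0], -0.08], [[0.0055, 0.0003, 0], -0.08], [[0, 0, 0], 0]])

```text
t: 6.25
tool_pos: [0.6559, -0.1317, 0.1137]
tool_rot: [-2.144, -2.294, 0.0]
contact_force: [0.6, 1.0, 0.1]
opening: -0.0
grip_force: 0.1
```

```bash
python3 -c "
from h import *
chk('blue')"
```

```text
pos [ 0.6559 -0.1317  0.1137] R 0.0669 th -0.6 F [0.6 1.  0.1] Fang 59.0
wrist [([0.5927, -0.0734, 0.055], 8, np.float64(86.3)), ([0.5616, -0.0873, 0.055], 1041, np.float64(122.0))]
scene []
side [([0.5604, -0.093, 0.055], 23, np.float64(127.0))]
```

Request:
drive_tool(rows=[[[0, -0.001, 0], 0], [[0, -0.001, 0], 0], [[0, 0, 0], 0], [[0, 0, 0], 0]])

```text
t: 6.8
tool_pos: [0.6552, -0.1327, 0.1141]
tool_rot: [2.144, 2.294, 0.003]
contact_force: [5.3, 0.2, -2.9]
opening: 0.0001
grip_force: 2.5
```

Request:
drive_tool(rows=[[[0.0055, 0.0003, 0], -0.08], [[0.0055, 0.0003, 0], -0.08], [[0.0055, 0.0003, 0], -0.08], [[0.0055, 0.0003, 0], -0.08], [[0, 0, 0], 0]])

```text
t: 7.3
tool_pos: [0.6516, -0.1102, 0.114]
tool_rot: [-1.751, -2.608, -0.001]
contact_force: [2.1, 1.4, -0.8]
opening: 0.0
grip_force: 1.4
```

```bash
python3 -c "
from h import *
chk('blue')
d=cam('wrist');cv2.imwrite('pics/w2.png',d['image']);np.savez('w2',**{k:d[k] for k in('K','D','R','t')})"
```

```text
pos [ 0.6516 -0.1102  0.114 ] R 0.066 th 18.4 F [ 2.1  1.4 -0.8] Fang 35.0
wrist [([0.5481, -0.0979, 0.055], 1073, np.float64(141.0))]
scene [([0.5534, -0.0896, 0.055], 5, np.float64(130.7))]
side [([0.5497, -0.1029, 0.055], 47, np.float64(144.5))]
```

View pics/w2.png

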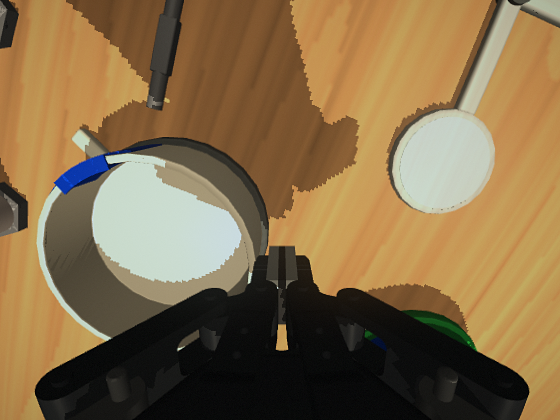

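Run:
```python
from h import *
d=dict(np.load("w2.npz")); im=cv2.imread("pics/w2.png")
c,r=circ(ray(d,[(38,245),(46,208),(60,183),(103,157),(45,285),(75,322)],.055),.056); print(c,r)
tip=ray(d,[(74,138),(86,128)],.008).mean(0); base=ray(d,[(91,157),(107,145)],.008).mean(0)
a=lambda v:np.degrees(np.arctan2(v[1],v[0])).round(1)
print("tip",tip,base,"ptr dir",a(tip-base),"tip from c",a(tip[:2]-c[:2]),np.hypot(*(tip[:2]-c[:2])))
T=ray(d,[(60,187),(103,160)],.055); m=T.mean(0); print(T,"tab",a(m[:2]-c[:2]),np.hypot(*(m[:2]-c[:2])))
for cc in ([.589,-.131],[.586,-.132]): print(cc,a(tip[:2]-cc),np.hypot(*(tip[:2]-cc)),a(m[:2]-cc),np.hypot(*(m[:2]-cc)))
```

```text
[ 0.58733641 -0.13455629  0.056     ] 0.0011877703605813195
tip [ 0.51384023 -0.09490439  0.008     ] [ 0.52721911 -0.10121732  0.008     ] ptr dir 154.7 tip from c 151.7 0.08351025108925098
[[ 0.53873583 -0.10900517  0.055     ]
 [ 0.55548004 -0.08883619  0.055     ]] tab 138.5 0.05374222766231973
[0.589, -0.131] 154.3 0.08337795986320203 142.6 0.05276388814558876
[0.586, -0.132] 152.8 0.08113640858245051 139.6 0.05105716521595082
```

Request:
drive_tool(rows=[[[0.0055, 0.0001, 0], -0.08], [[0.0055, 0.0001, 0], -0.08], [[0.0055, 0.0001, 0], -0.08], [[0, 0, 0], 0]])

```text
t: 7.9
tool_pos: [0.6444, -0.0956, 0.114]
tool_rot: [-1.428, -2.798, -0.001]
contact_force: [4.1, 2.7, -1.1]
opening: 0.0004
grip_force: 1.9
```

```bash
python3 -c "
from h import *
C['blue'][:]=(.5875,-.1325)
chk('blue')
d=cam('wrist');cv2.imwrite('pics/w3.png',d['image'][60:330,:300]);np.savez('w3',**{k:d[k] for k in('K','D','R','t')})"
```

```text
pos [ 0.6444 -0.0956  0.114 ] R 0.0678 th 33.0 F [ 4.1  2.7 -1.1] Fang 33.0
wrist [([0.5407, -0.1081, 0.055], 1036, np.float64(152.5)), ([0.5501, -0.0977, 0.055], 11, np.float64(137.0))]
scene []
side [([0.5434, -0.1103, 0.055], 32, np.float64(153.3))]
```

View pics/w3.png

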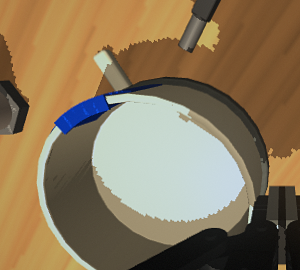

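Run:
```python
from h import *
d=dict(np.load("w3.npz"))
a=lambda v:np.degrees(np.arctan2(v[1],v[0])).round(1)
tip=ray(d,[(94,117),(106,110)],.008).mean(0)
T=ray(d,[(61,190),(106,162)],.055); m=T.mean(0)
c,r=circ(ray(d,[(37,245),(43,212),(55,187),(100,158),(50,295),(75,325)],.055),.056); print(c,r)
for cc in ([.589,-.131],[.586,-.132],c[:2]): print(cc,a(tip[:2]-cc),np.hypot(*(tip[:2]-cc)),a(m[:2]-cc),np.hypot(*(m[:2]-cc)))
```

```text
[ 0.58717175 -0.13513548  0.056     ] 0.0011338274423271302
[0.589, -0.131] 155.5 0.08466846811281674 156.0 0.052207723973284735
[0.586, -0.132] 154.0 0.08238169987978461 153.6 0.04991871981303594
[ 0.58717175 -0.13513548] 152.4 0.0848408672901292 151.1 0.05241350486592472
```

Request:
drive_tool(rows=[[[0, 0.01, 0], 0], [[0, 0.02, 0], 0], [[0, 0.02, 0], 0], [[0, 0, -0.04], 0], [[0, 0, -0.05], 0], [[0, 0, -0.03], 0], [[0, 0, 0], -0.12], [[0, 0, 0], -0.12], [[0, 0, 0], -0.12], [[0, 0, 0], -0.12]])

```text
t: 9.1
tool_pos: [0.6847, -0.0671, 0.2336]
tool_rot: [-0.714, -3.058, 0.003]
contact_force: [-0.5, -0.5, 0.2]
opening: -0.0001
grip_force: 0.0
```

Run:
```python
from h import *
chk("blue"); chk("orange")
go(.645,.292,.20,160)
```

```text
pos [ 0.6847 -0.0671  0.2336] R 0.115 th 33.8 F [-0.5 -0.5  0.2] Fang -133.0
wrist [([0.5404, -0.1082, 0.055], 341, np.float64(154.9))]
scene []
side [([0.5434, -0.1103, 0.055], 32, np.float64(155.6))]
pos [ 0.6848 -0.0669  0.2336] R 0.2819 th -75.5 F [-0.1  0.4  0.5] Fang 103.0
wrist [([0.6598, 0.1879, 0.055], 138, np.float64(-21.6)), ([0.6563, 0.1731, 0.055], 15, np.float64(-37.9))]
scene [([0.6643, 0.1882, 0.055], 44, np.float64(-19.4))]
side [([0.6641, 0.1947, 0.055], 10, np.float64(-12.7))]
pos [ 0.6848 -0.0667  0.2337] psi 153.4 q6 -1.31 shift [0.1964 0.3029 0.0336] turn -0.116 rows>= 8.0 t 9.4
```

Request:
drive_tool(rows=[[[0.022, 0.034, 0.004], 0], [[0.022, 0.034, 0.004], 0], [[0.022, 0.034, 0.004], 0], [[0.022, 0.034, 0.004], 0], [[0.022, 0.034, 0.004], 0], [[0.022, 0.034, 0.004], 0], [[0.022, 0.034, 0.004], 0], [[0.022, 0.034, 0.004], 0], [[0.02, 0.031, 0.003], -0.116], [[0, 0, 0], 0]])

```text
t: 10.4
tool_pos: [0.6433, 0.2962, 0.1982]
tool_rot: [-0.534, -3.094, -0.001]
contact_force: [0.9, -1.2, 0.9]
opening: 0.0002
grip_force: 0.0
```

Request:
drive_tool(rows=[[[0, 0, 0], 0], [[0, 0, 0], 0]])

```text
t: 10.6
tool_pos: [0.645, 0.2911, 0.199]
tool_rot: [0.545, 3.094, -0.001]
contact_force: [0.5, -0.5, 0.0]
opening: -0.0003
grip_force: 0.0
```

Run:
```python
from h import *
chk("orange")
d=cam("wrist"); cv2.imwrite("pics/w4.png",d["image"]); np.savez("w4",**{k:d[k] for k in("K","D","R","t")})
go(.643,.286,.113,160)
```

```text
pos [0.645  0.2911 0.199 ] R 0.0906 th 70.0 F [ 0.5 -0.5  0. ] Fang -40.0
wrist []
scene [([0.662, 0.1752, 0.055], 5, np.float64(-32.7)), ([0.6644, 0.1926, 0.055], 37, np.float64(-14.9)), ([0.6731, 0.1739, 0.055], 7, np.float64(-28.5)), ([0.6715, 0.2109, 0.055], 7, np.float64(4.9))]
side [([0.6648, 0.1952, 0.055], 9, np.float64(-12.0))]
pos [0.6452 0.2908 0.1991] psi 160.0 q6 -0.9 shift [ 0.0004 -0.0053  0.0861] turn 0.0 rows>= 2.0 t 10.8
```

View pics/w4.png

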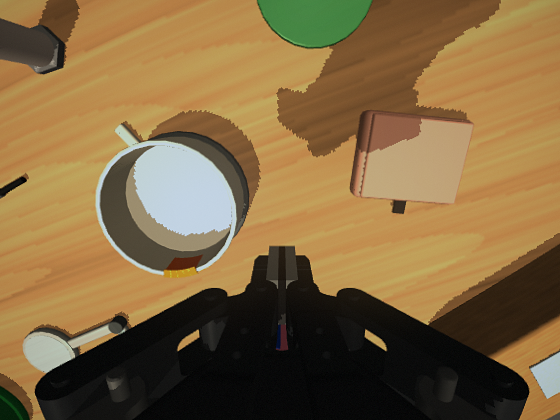

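The wrist view shows the orange pot rim centred near (168,207), its tab at (181,272) and the pointer tip at (121,127).

Run:
```python
from h import *
d=dict(np.load("w4.npz"))
a=lambda v:np.degrees(np.arctan2(v[1],v[0])).round(1)
c,r=circ(ray(d,[(96,205),(165,141),(238,215),(175,275),(112,164),(220,165),(118,250),(222,254)],.055)); print(c,r)
tip=ray(d,[(116,131),(126,123)],.008).mean(0); m=ray(d,[(181,272)],.055)[0]
for cc in (c[:2],[.614,.206]): print(a(tip[:2]-cc),np.hypot(*(tip[:2]-cc)),a(m[:2]-cc),np.hypot(*(m[:2]-cc)))
```

```text
[0.61016666 0.20804497 0.05527373] 0.001731598692710161
-160.5 0.08235529960693563 -14.2 0.05267430843735843
-162.7 0.0853481159754822 -13.0 0.048466941750375137
```

Request:
drive_tool(rows=[[[0, 0, 0.03], 0], [[0, 0, 0.03], 0], [[0, 0, 0.026], 0], [[0, -0.004, 0], 0], [[0, -0.004, 0], 0], [[0, -0.004, 0], 0], [[0, 0, 0], 0], [[0, 0, 0], 0]])

```text
t: 11.6
tool_pos: [0.6415, 0.2808, 0.1149]
tool_rot: [0.542, 3.092, 0.002]
contact_force: [0.7, -0.3, 0.7]
opening: -0.0
grip_force: 0.0
```

Request:
drive_tool(rows=[[[0, -0.003, 0], 0], [[0, -0.003, 0], 0], [[0, -0.003, 0], 0], [[0, -0.001, 0], 0], [[0, -0.001, 0], 0], [[0, 0, 0], 0], [[0, 0, 0], 0]])

```text
t: 12.3
tool_pos: [0.6371, 0.2709, 0.1129]
tool_rot: [0.542, 3.094, 0.002]
contact_force: [2.0, 3.4, -1.6]
opening: 0.0002
grip_force: 1.9
```

Request:
drive_tool(rows=[[[-0.0055, -0.0003, 0], 0.08], [[-0.0055, -0.0003, 0], 0.08], [[-0.0055, -0.0004, 0], 0.08], [[-0.0055, -0.0003, 0], 0.08], [[-0.0055, -0.0004, 0], 0.08], [[-0.0055, -0.0003, 0], 0.08], [[-0.0055, -0.0004, 0], 0.08], [[-0.0055, -0.0003, 0], 0.08], [[0, 0, 0], 0]])

```text
t: 13.2
tool_pos: [0.6706, 0.242, 0.1128]
tool_rot: [1.488, 2.766, -0.002]
contact_force: [0.5, -0.2, -0.1]
opening: -0.0001
grip_force: 0.1
```

```bash
sed -i 's/orange=np.array(\[.614,.206\])/orange=np.array([.612,.207])/; s/blue=np.array(\[.589,-.131\])/blue=np.array([.5875,-.1325])/' h.py; python3 -c "
from h import *
chk('orange')"
```

```text
pos [0.6706 0.242  0.1128] R 0.0683 th 30.8 F [ 0.5 -0.2 -0.1] Fang -25.0
wrist [([0.649, 0.1731, 0.055], 21, np.float64(-42.5))]
scene [([0.6551, 0.168, 0.055], 72, np.float64(-42.1))]
side [([0.6488, 0.1693, 0.055], 9, np.float64(-45.7))]
```

Request:
drive_tool(rows=[[[0, -0.001, 0], 0], [[0, -0.001, 0], 0], [[0, 0, 0], 0], [[0, 0, 0], 0]])

```text
t: 13.75
tool_pos: [0.6694, 0.2424, 0.113]
tool_rot: [1.486, 2.766, 0.004]
contact_force: [5.4, 1.9, -3.5]
opening: -0.0001
grip_force: 2.8
```

Request:
drive_tool(rows=[[[-0.0055, -0.0004, 0], 0.08], [[-0.0055, -0.0004, 0], 0.08], [[-0.0055, -0.0004, 0], 0.08], [[-0.0055, -0.0004, 0], 0.08], [[-0.0055, -0.0004, 0], 0.08], [[-0.0055, -0.0004, 0], 0.08], [[0, 0, 0], 0]])

```text
t: 14.45
tool_pos: [0.6794, 0.2098, 0.113]
tool_rot: [2.102, 2.333, 0.001]
contact_force: [4.7, -0.4, -1.4]
opening: -0.0
grip_force: 2.2
```

Request:
drive_tool(rows=[[[-0.0055, -0.0003, 0], 0.08], [[-0.0055, -0.0003, 0], 0.08], [[-0.0055, -0.0003, 0], 0.08], [[-0.0055, -0.0003, 0], 0.08], [[-0.0055, -0.0003, 0], 0.08], [[-0.0055, -0.0003, 0], 0.08], [[-0.0055, -0.0003, 0], 0.08], [[-0.0055, -0.0003, 0], 0.08], [[0, 0, 0], 0]])

```text
t: 15.35
tool_pos: [0.6682, 0.1681, 0.1128]
tool_rot: [-2.729, -1.556, 0.002]
contact_force: [0.8, -1.1, 0.7]
opening: 0.0001
grip_force: 0.4
```

```bash
python3 -c "
from h import *
chk('orange')"
```

```text
pos [0.6682 0.1681 0.1128] R 0.0684 th -34.7 F [ 0.8 -1.1  0.7] Fang -52.0
wrist [([0.5968, 0.1568, 0.055], 17, np.float64(-106.9))]
scene []
side [([0.5898, 0.1624, 0.055], 8, np.float64(-116.5))]
```

Request:
drive_tool(rows=[[[0, -0.001, 0], 0], [[0, -0.001, 0], 0], [[-0.0055, -0.0005, 0], 0.08], [[-0.0055, -0.0005, 0], 0.08], [[-0.0055, -0.0005, 0], 0.08], [[-0.0055, -0.0005, 0], 0.08], [[-0.0055, -0.0005, 0], 0.08], [[-0.0055, -0.0005, 0], 0.08], [[-0.0055, -0.0005, 0], 0.08], [[0, 0, 0], 0]])

```text
t: 16.5
tool_pos: [0.6379, 0.1435, 0.113]
tool_rot: [3.052, 0.737, -0.001]
contact_force: [1.6, -5.5, -0.6]
opening: 0.0002
grip_force: 2.7
```

```bash
python3 -c "
from h import *
chk('orange')"
```

```text
pos [0.6379 0.1435 0.113 ] R 0.0686 th -67.8 F [ 1.6 -5.5 -0.6] Fang -73.0
wrist [([0.5713, 0.1719, 0.055], 16, np.float64(-139.3))]
scene []
side []
```

Request:
drive_tool(rows=[[[-0.0055, -0.0003, 0], 0.08], [[-0.0055, -0.0003, 0], 0.08], [[-0.0055, -0.0003, 0], 0.08], [[-0.0055, -0.0003, 0], 0.08], [[0, 0, 0], 0]])

```text
t: 17.15
tool_pos: [0.6165, 0.1378, 0.1129]
tool_rot: [3.131, 0.244, -0.002]
contact_force: [0.6, -3.5, 0.1]
opening: 0.0002
grip_force: 1.8
```

```bash
python3 -c "
from h import *
chk('orange')
d=cam('wrist');cv2.imwrite('pics/w5.png',d['image'][:340]);np.savez('w5',**{k:d[k] for k in('K','D','R','t')})"
```

```text
pos [0.6165 0.1378 0.1129] R 0.0693 th -86.3 F [ 0.6 -3.5  0.1] Fang -81.0
wrist [([0.5625, 0.1854, 0.055], 16, np.float64(-156.5))]
scene []
side []
```

View pics/w5.png

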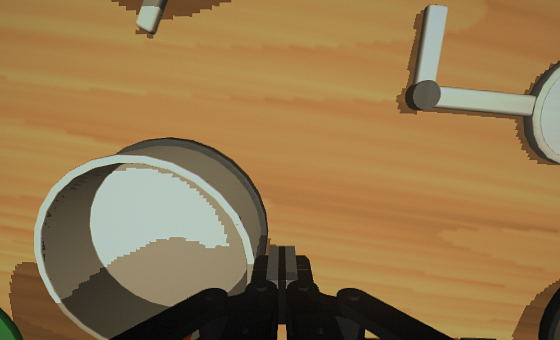

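Request:
drive_tool(rows=[[[0, 0.01, 0], 0], [[0, 0.02, 0], 0], [[0, 0.02, 0], 0], [[0, 0, -0.05], 0], [[0, 0, -0.05], 0], [[-0.03, 0, -0.05], 0], [[-0.04, 0, 0], 0], [[-0.04, 0, 0], 0], [[-0.04, 0, 0], 0], [[-0.03, 0, 0], 0]], jaw=0)

```text
t: 18.35
tool_pos: [0.4495, 0.0619, 0.2556]
tool_rot: [-3.13, -0.244, -0.0]
contact_force: [0.9, -0.2, 1.1]
opening: 0.0853
grip_force: 0.0
```

```bash
python3 -c "
from h import *
chk('orange'); chk('blue')
d=cam('wrist'); im=d['image']; s=cam('scene')['image'][180:310,200:420]
cv2.imwrite('pics/w6.png',np.vstack([im[:330],cv2.resize(s,(560,270*1),interpolation=cv2.INTER_CUBIC)]));np.savez('w6',**{k:d[k] for k in('K','D','R','t')})"
```

```text
pos [0.4495 0.0619 0.2556] R 0.2179 th -138.2 F [ 0.9 -0.2  1.1] Fang -11.0
wrist [([0.5585, 0.1949, 0.055], 252, np.float64(-167.3)), ([0.5618, 0.1754, 0.055], 10, np.float64(-147.8))]
scene [([0.5592, 0.1967, 0.055], 23, np.float64(-169.0))]
side [([0.561, 0.1984, 0.055], 8, np.float64(-170.5))]
pos [0.4503 0.0619 0.2558] R 0.2379 th 125.2 F [ 0.4 -0.4  0.5] Fang -45.0
wrist [([0.5496, -0.0885, 0.055], 9, np.float64(130.7)), ([0.5399, -0.109, 0.055], 230, np.float64(153.8))]
scene [([0.5402, -0.1058, 0.055], 13, np.float64(150.6))]
side [([0.5433, -0.1086, 0.055], 27, np.float64(151.6))]
```

View pics/w6.png

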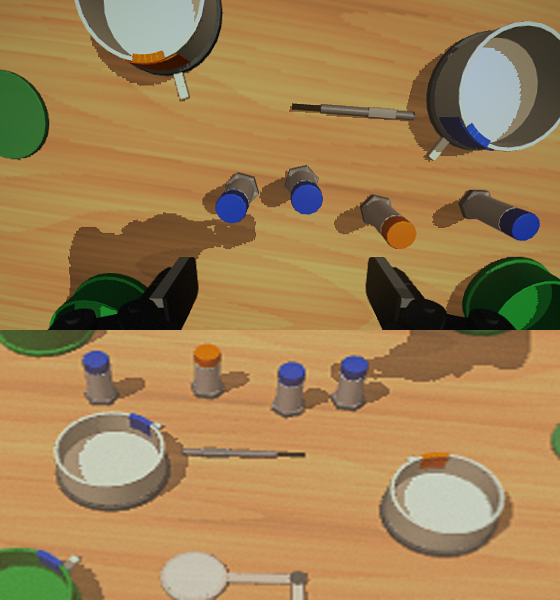

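The wrist view shows the orange tab at (150,57) with its pointer tip at (183,98), so it overshot a little. The blue tab is at (477,135) with its pointer tip at (432,157), which looks aligned. One blue tube has been knocked sideways.

Run:
```python
from h import *
d=dict(np.load("w6.npz"))
a=lambda v:np.degrees(np.arctan2(v[1],v[0])).round(1)
for nm,tip,tab,cs in(("orange",[(179,100),(189,97)],[(135,57),(164,59)],([.612,.207],[.610,.208])),("blue",[(428,154),(435,160)],[(470,127),(487,143)],([.5875,-.1325],[.589,-.131]))):
    t=ray(d,tip,.008).mean(0); m=ray(d,tab,.055).mean(0)
    for c in cs: print(nm,t,m,a(t[:2]-c),np.hypot(*(t[:2]-c)),a(m[:2]-c),np.hypot(*(m[:2]-c)))
for k,mk in masks(cv2.imread("pics/w6.png")[:330]).items():
    for c,s in blobs(mk,150): print(k,c,s[4],ray(d,c,.078)[0].round(4))
go(.66,.13,.2556,9)
```

```text
orange [0.53013184 0.17641089 0.008     ] [0.55843033 0.19330775 0.055     ] -159.5 0.08739615996129184 -165.7 0.055291839533875536
orange [0.53013184 0.17641089 0.008     ] [0.55843033 0.19330775 0.055     ] -158.4 0.08588826679711911 -164.1 0.05362176181225447
blue [ 0.5118071  -0.09634385  0.008     ] [ 0.54076756 -0.10978325  0.055     ] 154.5 0.08388493734013214 154.1 0.05196125103990568
blue [ 0.5118071  -0.09634385  0.008     ] [ 0.54076756 -0.10978325  0.055     ] 155.8 0.08461555977024911 156.3 0.05269268159574002
blue [477.5, 135.9] 226 [ 0.5386 -0.0936  0.078 ]
blue [306.6, 198.8] 723 [0.4613 0.0405 0.078 ]
blue [230.7, 207.7] 705 [0.4427 0.1061 0.078 ]
blue [525.1, 226.4] 571 [ 0.4671 -0.1688  0.078 ]
orange [155.5, 57.0] 157 [0.557  0.1783 0.078 ]
orange [401.1, 234.8] 621 [ 0.4409 -0.0525  0.078 ]
pos [0.4521 0.0618 0.256 ] psi 8.9 q6 1.39 shift [ 0.2159 -0.0353  0.0005] turn -0.002 rows>= 5.0 t 18.75
```

Request:
drive_tool(rows=[[[0.045, 0, 0], 0], [[0.045, 0, 0], 0], [[0.045, 0, 0], 0], [[0.027, 0, 0], 0], [[0, 0, 0], 0], [[0, 0, 0.05], 0], [[0, 0, 0.05], 0], [[0, 0, 0.043], 0], [[0, 0, 0], 0], [[0, 0, 0], 0]], jaw=1)

```text
t: 19.75
tool_pos: [0.6109, 0.0867, 0.1126]
tool_rot: [-3.132, -0.243, 0.003]
contact_force: [-0.5, 0.8, -0.2]
opening: 0.0003
grip_force: 0.0
```

Run:
```python
from h import *
go(.6165,.1378,.113,9)
```

```text
pos [0.6109 0.0867 0.1126] psi 8.9 q6 1.44 shift [ 0.0134 -0.0496 -0.0004] turn -0.002 rows>= 2.0 t 19.75
```

Request:
drive_tool(rows=[[[0.003, -0.02, 0], 0], [[0.005, -0.018, 0], 0], [[0, -0.007, 0], 0], [[0, -0.003, 0], 0], [[0, -0.001, 0], 0], [[0, -0.001, 0], 0], [[0, 0, 0], 0], [[0, 0, 0], 0]])

```text
t: 20.55
tool_pos: [0.6116, 0.1368, 0.1128]
tool_rot: [3.132, 0.242, 0.0]
contact_force: [-0.5, -1.3, 1.4]
opening: -0.0001
grip_force: 0.7
```

Request:
drive_tool(rows=[[[0, -0.001, 0], 0], [[0, 0, 0], 0], [[0.0034, -0.0001, 0], -0.05], [[0.0034, -0.0001, 0], -0.05], [[0.0007, 0, 0], -0.01], [[0, 0, 0], 0], [[0, 0, 0], 0]])

```text
t: 21.25
tool_pos: [0.6192, 0.1379, 0.1129]
tool_rot: [3.11, 0.414, 0.0]
contact_force: [0.8, -7.0, 0.5]
opening: -0.0
grip_force: 3.9
```

Request:
drive_tool(rows=[[[0, 0.01, 0], 0], [[0, 0.02, 0], 0], [[0, 0.02, 0], 0], [[0, 0, -0.05], 0], [[0, 0, -0.05], 0], [[-0.03, 0, -0.05], 0], [[-0.04, 0, 0], 0], [[-0.04, 0, 0], 0], [[-0.04, 0, 0], 0], [[-0.02, 0, 0], 0]], jaw=0)

```text
t: 22.25
tool_pos: [0.4692, 0.0481, 0.2548]
tool_rot: [-3.113, -0.414, 0.002]
contact_force: [0.6, -0.2, 0.1]
opening: 0.0853
grip_force: 0.0
```

```bash
cat >> h.py <<'E'
def look(z=.08):
    d=cam("wrist")
    for k,mk in masks(d["image"]).items():
        for c,s in blobs(mk,60): print(k,c,s[:5],"cap",ray(d,c,z)[0].round(4))
    return d
E
python3 -c "
from h import *
chk('orange'); chk('blue'); look(); go(.4427,.1061,.2,90)"
```

```text
pos [0.4692 0.0481 0.2548] R 0.2136 th -131.9 F [ 0.6 -0.2  0.1] Fang -18.0
wrist [([0.5597, 0.1894, 0.055], 260, np.float64(-161.4)), ([0.5652, 0.1708, 0.055], 9, np.float64(-142.3))]
scene [([0.5608, 0.1903, 0.055], 23, np.float64(-162.0))]
side [([0.5628, 0.1915, 0.055], 8, np.float64(-162.5))]
pos [0.4713 0.0483 0.2556] R 0.2149 th 122.7 F [ 0.9 -0.2  0.5] Fang -15.0
wrist [([0.54, -0.1089, 0.055], 203, np.float64(153.5))]
scene [([0.5399, -0.1064, 0.055], 14, np.float64(151.2))]
side [([0.5435, -0.1089, 0.055], 28, np.float64(151.8))]
blue [458.0, 174.3] [448, 162, 22, 25, 206] cap [ 0.5405 -0.0925  0.08  ]
blue [287.0, 218.4] [272, 205, 30, 29, 642] cap [0.4625 0.0403 0.08  ]
blue [211.2, 219.6] [196, 206, 31, 29, 678] cap [0.4435 0.1058 0.08  ]
blue [493.9, 266.1] [481, 252, 27, 27, 523] cap [ 0.4677 -0.1667  0.08  ]
orange [149.5, 62.9] [126, 56, 41, 13, 253] cap [0.5583 0.1786 0.08  ]
orange [371.7, 258.2] [361, 250, 29, 24, 236] cap [ 0.4452 -0.0471  0.08  ]
pos [0.4727 0.0485 0.2558] psi 15.2 q6 1.25 shift [-0.0138 -0.0635  0.0558] turn -1.306 rows>= 2.0 t 22.6
```

Both labels are now aligned: orange is within about 1° of its pointer and blue within about 2°. Next I'll pick the tubes, starting with the blue one at (0.462, 0.040).

```bash
python3 -c "
from h import *
go(.462,.0405,.18,0)"
```

```text
pos [0.4727 0.0485 0.2558] psi 15.2 q6 1.25 shift [-0.0124  0.0049  0.0758] turn 0.265 rows>= 2.0 t 22.6
```

Request:
drive_tool(rows=[[[-0.006, 0.0025, 0], 0], [[-0.006, 0.0025, 0], 0], [[0, 0, 0.04], 0], [[0, 0, 0.036], 0], [[0, 0, 0], 0.13], [[0, 0, 0], 0.135], [[0, 0, 0], 0], [[0, 0, 0], 0], [[0, 0, 0], 0]], jaw=0.4, grip_force=30)

```text
t: 23.5
tool_pos: [0.4616, 0.0402, 0.18]
tool_rot: [3.142, 0.002, 0.001]
contact_force: [0.2, -1.0, 0.6]
opening: 0.0514
grip_force: 0.0
```

```bash
python3 -c "
from h import *
d=look(); go(.462,.0405,.114,0); o=ctrl.get_obs(); print(o['opening'])"
```

```text
blue [505.2, 114.4] [477, 93, 53, 38, 541] cap [ 0.5396 -0.0888  0.08  ]
blue [280.0, 239.5] [259, 220, 43, 40, 1328] cap [0.4621 0.0407 0.08  ]
blue [180.9, 261.8] [161, 239, 40, 45, 1295] cap [0.4461 0.1056 0.08  ]
orange [50.1, 81.5] [21, 65, 63, 30, 538] cap [0.557  0.1697 0.08  ]
orange [419.3, 267.3] [399, 249, 41, 38, 1166] cap [ 0.4421 -0.0515  0.08  ]
pos [0.4616 0.0402 0.18  ] psi 0.1 q6 1.5 shift [ 0.0003 -0.0003  0.066 ] turn 0.001 rows>= 2.0 t 23.55
0.05149485133695525
```

Aligned within 1 mm, so I'll descend, grip and lift.

Request:
drive_tool(rows=[[[0, 0, 0.02], 0], [[0, 0, 0.02], 0], [[0, 0, 0.02], 0], [[0, 0, 0.006], 0], [[0, 0, 0], 0], [[0, 0, 0], 0]])

```text
t: 24.15
tool_pos: [0.4621, 0.0403, 0.1146]
tool_rot: [3.142, 0.0, 0.002]
contact_force: [-0.4, -0.1, 0.6]
opening: 0.0514
grip_force: 0.0
```

Request:
drive_tool(rows=[[[0, 0, 0], 0], [[0, 0, 0], 0], [[0, 0, 0], 0], [[0, 0, 0], 0], [[0, 0, 0], 0], [[0, 0, 0], 0], [[0, 0, 0], 0], [[0, 0, -0.03], 0], [[0, 0, -0.04], 0], [[0, 0, -0.04], 0]], jaw=1)

```text
t: 25.15
tool_pos: [0.4605, 0.0404, 0.2237]
tool_rot: [-3.141, 0.0, 0.004]
contact_force: [0.1, 0.3, 0.5]
opening: 0.0271
grip_force: 29.9
```

```bash
python3 -c "
from h import *
c=C['blue']; go(c[0]-.028,c[1],.224,0); o=ctrl.get_obs(); print(o['opening'],o['grip_force'])"
```

```text
pos [0.4605 0.0404 0.2237] psi -0.0 q6 1.5 shift [ 0.099   0.1729 -0.0006] turn -0.0 rows>= 4.0 t 25.15
0.027126260803060187 29.865419268608093
```

Request:
drive_tool(rows=[[[0.0165, 0.029, 0], 0], [[0.0165, 0.029, 0], 0], [[0.0165, 0.029, 0], 0], [[0.0165, 0.029, 0], 0], [[0.0165, 0.029, 0], 0], [[0.0165, 0.028, 0], 0], [[0, 0, 0], 0], [[0, 0, 0], 0], [[0, 0, 0], 0], [[0, 0, 0], 0]])

```text
t: 26.15
tool_pos: [0.5599, -0.1317, 0.2233]
tool_rot: [-3.141, -0.001, 0.001]
contact_force: [0.4, 0.3, 0.5]
opening: 0.0273
grip_force: 30.0
```

```bash
python3 -c "
from h import *
c=C['blue']; go(c[0]-.028,c[1],.131,0); o=ctrl.get_obs(); print(o['opening'],o['grip_force'])
d=cam('side'); cv2.imwrite('pics/s1.png',cv2.resize(d['image'][100:300,180:420],None,fx=2.5,fy=2.5))"
```

```text
pos [ 0.5599 -0.1317  0.2233] psi 0.1 q6 1.21 shift [-0.0004  0.0009  0.0923] turn 0.001 rows>= 2.0 t 26.15
0.027335478998605688 30.00065267086029
```

View pics/s1.png

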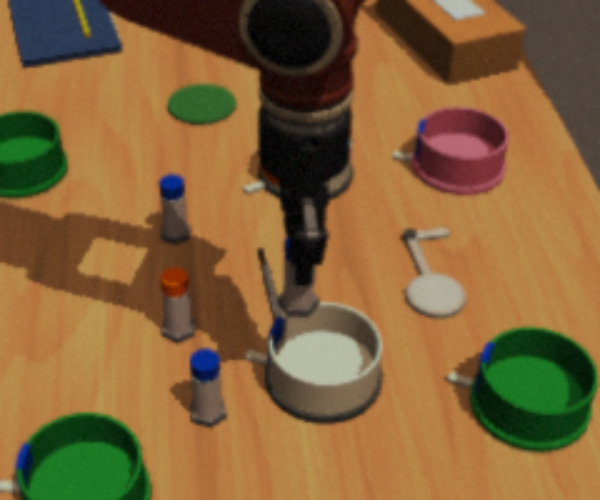

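The side view shows the tube held upright above the pot's front half. I'll lower it and release.

Request:
drive_tool(rows=[[[0, 0, 0.02], 0], [[0, 0, 0.02], 0], [[0, 0, 0.02], 0], [[0, 0, 0.016], 0], [[0, 0, 0.01], 0], [[0, 0, 0.006], 0], [[0, 0, 0], 0], [[0, 0, 0], 0], [[0, 0, 0], 0]])

```text
t: 27.1
tool_pos: [0.5611, -0.133, 0.1328]
tool_rot: [3.141, -0.0, 0.003]
contact_force: [0.0, -0.2, -0.2]
opening: 0.0274
grip_force: 30.0
```

Request:
drive_tool(rows=[[[0, 0, 0], 0], [[0, 0, 0], 0], [[0, 0, 0], 0], [[0, 0, 0], 0], [[0, 0, -0.01], 0], [[0, 0, -0.02], 0], [[0, 0, -0.03], 0], [[0, 0, -0.04], 0]], jaw=0.5)

```text
t: 27.9
tool_pos: [0.5594, -0.1323, 0.2314]
tool_rot: [-3.14, 0.0, 0.005]
contact_force: [-0.4, -0.8, -0.3]
opening: 0.0423
grip_force: 0.0
```

```bash
python3 -c "
from h import *
chk('blue'); look(.095); go(.4455,.1057,.2234,60)"
```

```text
pos [ 0.5594 -0.1323  0.2314] R 0.0281 th 179.7 F [-0.4 -0.8 -0.3] Fang -116.0
wrist [([0.5455, -0.1291, 0.055], 1184, np.float64(175.4))]
scene [([0.5334, -0.1391, 0.055], 57, np.float64(-173.1)), ([0.5437, -0.0996, 0.055], 5, np.float64(143.1))]
side []
blue [275.5, 223.0] [239, 206, 60, 33, 1125] cap [ 0.5598 -0.1296  0.095 ]
blue [316.5, 309.7] [303, 291, 27, 34, 598] cap [ 0.4808 -0.1643  0.095 ]
blue [39.1, 326.3] [24, 311, 32, 31, 639] cap [0.4599 0.086  0.095 ]
pos [ 0.5612 -0.133   0.234 ] psi -0.0 q6 1.21 shift [-0.1158 -0.2387  0.0099] turn -1.047 rows>= 6.0 t 28.1
```

Request:
drive_tool(rows=[[[-0.02, -0.04, 0], 0], [[-0.02, -0.04, 0], 0], [[-0.02, -0.04, 0], 0], [[-0.02, -0.04, 0], 0], [[-0.02, -0.04, 0], 0], [[-0.0158, -0.0387, 0], 0], [[0, 0, 0.025], -0.13], [[0, 0, 0.025], -0.13], [[0, 0, 0], -0.13], [[0, 0, 0], -0.13]], jaw=0.4)

```text
t: 29.1
tool_pos: [0.4428, 0.1061, 0.1787]
tool_rot: [-3.033, -0.816, 0.009]
contact_force: [0.8, -0.3, 0.3]
opening: 0.0517
grip_force: 0.0
```

Request:
drive_tool(rows=[[[0, 0, 0], -0.13], [[0, 0, 0], -0.13], [[0, 0, 0], -0.13], [[0, 0, 0], -0.137], [[0, 0, 0], 0], [[0, 0, 0], 0], [[0, 0, 0], 0]])

```text
t: 29.8
tool_pos: [0.4444, 0.106, 0.1811]
tool_rot: [-2.722, -1.567, 0.001]
contact_force: [-0.3, -0.0, 0.2]
opening: 0.0511
grip_force: 0.0
```

```bash
python3 -c "
from h import *
d=look(); go(.4455,.1057,.114,60)"
```

```text
blue [278.2, 239.7] [259, 220, 42, 40, 1166] cap [0.4421 0.1067 0.08  ]
orange [376.6, 28.9] [354, 0, 53, 52, 108] cap [0.5478 0.1845 0.08  ]
orange [375.1, 18.4] [361, 1, 30, 36, 357] cap [0.5493 0.1894 0.08  ]
orange [392.9, 34.6] [387, 28, 13, 14, 95] cap [0.5543 0.1777 0.08  ]
pos [0.4445 0.106  0.1813] psi 59.9 q6 0.6 shift [0.0003 0.0011 0.0673] turn -0.002 rows>= 2.0 t 29.85
```

Request:
drive_tool(rows=[[[0, -0.002, 0.02], 0], [[0, 0, 0.02], 0], [[0, 0, 0.02], 0], [[0, 0, 0.007], 0], [[0, 0, 0], 0], [[0, 0, 0], 0]])

```text
t: 30.45
tool_pos: [0.4435, 0.107, 0.1154]
tool_rot: [2.721, 1.57, 0.001]
contact_force: [-0.0, -0.0, -0.3]
opening: 0.0511
grip_force: 0.0
```

Request:
drive_tool(rows=[[[0, 0, 0], 0], [[0, 0, 0], 0], [[0, 0, 0], 0], [[0, 0, 0], 0], [[0, 0, 0], 0], [[0, 0, 0], 0], [[0, 0, -0.04], 0], [[0, 0, -0.04], 0], [[0, 0, -0.04], 0], [[0, 0, 0], 0]], jaw=1)

```text
t: 31.45
tool_pos: [0.4459, 0.1073, 0.2413]
tool_rot: [2.717, 1.568, 0.017]
contact_force: [0.7, 0.0, 0.2]
opening: 0.0272
grip_force: 29.8
```

```bash
python3 -c "
from h import *
c=C['blue']; go(c[0]+.014,c[1]+.0242,.234,60); o=ctrl.get_obs(); print(o['opening'],o['grip_force'])"
```

```text
pos [0.4459 0.1073 0.2413] psi 60.0 q6 0.6 shift [-0.1088  0.2425  0.0089] turn -0.0 rows>= 6.0 t 31.45
0.027242526349397896 29.83323097229004
```

Request:
drive_tool(rows=[[[-0.018, 0.0405, 0], 0], [[-0.018, 0.0405, 0], 0], [[-0.018, 0.0405, 0], 0], [[-0.018, 0.0405, 0], 0], [[-0.018, 0.0405, 0], 0], [[-0.018, 0.041, 0], 0], [[0, 0, 0], 0], [[0, 0, 0], 0], [[0, 0, 0], 0], [[0, 0, 0], 0]])

```text
t: 32.45
tool_pos: [0.599, -0.1072, 0.2342]
tool_rot: [-2.719, -1.572, 0.001]
contact_force: [-0.8, 0.4, -0.2]
opening: 0.0275
grip_force: 30.0
```

```bash
python3 -c "
from h import *
c=C['blue']; go(c[0]+.014,c[1]+.0242,.1318,60); o=ctrl.get_obs(); print(o['opening'],o['grip_force'])"
```

```text
pos [ 0.599  -0.1072  0.2342] psi 60.1 q6 0.22 shift [0.0002 0.0028 0.1024] turn 0.001 rows>= 3.0 t 32.45
0.02748460205070206 30.02364546060562
```

Request:
drive_tool(rows=[[[0, 0.002, 0.025], 0], [[0, 0, 0.025], 0], [[0, 0, 0.02], 0], [[0, 0, 0.016], 0], [[0, 0, 0.01], 0], [[0, 0, 0.006], 0], [[0, 0, 0], 0], [[0, 0, 0], 0], [[0, 0, 0], 0]])

```text
t: 33.35
tool_pos: [0.6022, -0.1095, 0.1339]
tool_rot: [2.72, 1.57, 0.002]
contact_force: [1.5, 0.6, 0.5]
opening: 0.0274
grip_force: 30.0
```

Request:
drive_tool(rows=[[[0, 0, 0], 0], [[0, 0, 0], 0], [[0, 0, 0], 0], [[0, 0, 0], 0], [[0, 0, -0.01], 0], [[0, 0, -0.02], 0], [[0, 0, -0.03], 0], [[0, 0, -0.04], 0], [[0, 0, 0], 0], [[0, 0, 0], 0]], jaw=0.5)

```text
t: 34.35
tool_pos: [0.6023, -0.1096, 0.2352]
tool_rot: [2.718, 1.569, 0.004]
contact_force: [0.4, 0.5, -0.4]
opening: 0.0427
grip_force: 0.0
```

```bash
python3 -c "
from h import *
chk('blue'); look(.095); go(.4672,-.1677,.2234,120)"
```

```text
pos [ 0.6023 -0.1096  0.2352] R 0.0273 th 57.1 F [ 0.4  0.5 -0.4] Fang 50.0
wrist [([0.5401, -0.1082, 0.055], 196, np.float64(152.8)), ([0.5489, -0.1504, 0.055], 707, np.float64(-155.1))]
scene [([0.5305, -0.1313, 0.055], 19, np.float64(178.8)), ([0.542, -0.102, 0.055], 9, np.float64(146.2))]
side [([0.6112, -0.0768, 0.055], 82, np.float64(67.0))]
blue [452.6, 178.0] [448, 163, 12, 32, 234] cap [ 0.7249 -0.1429  0.095 ]
blue [284.0, 221.3] [266, 205, 37, 34, 971] cap [ 0.6016 -0.1104  0.095 ]
blue [224.2, 235.1] [220, 222, 10, 29, 196] cap [ 0.5563 -0.0972  0.095 ]
blue [255.7, 268.0] [242, 250, 30, 35, 781] cap [ 0.5625 -0.1333  0.095 ]
blue [131.6, 412.0] [124, 404, 15, 16, 118] cap [ 0.3701 -0.2097  0.095 ]
orange [87.2, 246.7] [72, 232, 32, 30, 730] cap [ 0.4556 -0.0512  0.095 ]
pos [ 0.6007 -0.1091  0.2308] psi 60.0 q6 0.22 shift [-0.1175 -0.0862  0.0078] turn -1.048 rows>= 3.0 t 34.55
```

Request:
drive_tool(rows=[[[-0.03, -0.022, 0], 0], [[-0.03, -0.022, 0], 0], [[-0.03, -0.022, 0], 0], [[-0.028, -0.021, 0], -0.13], [[0, 0, 0.025], -0.13], [[0, 0, 0.028], -0.13], [[0, 0, 0], -0.13], [[0, 0, 0], -0.13], [[0, 0, 0], -0.13], [[0, 0, 0], -0.13]], jaw=0.4)

```text
t: 35.55
tool_pos: [0.4664, -0.1676, 0.1782]
tool_rot: [-1.746, -2.609, 0.0]
contact_force: [1.3, -0.2, 0.2]
opening: 0.0513
grip_force: 0.0
```

Request:
drive_tool(rows=[[[0, 0, 0], -0.137], [[0, 0, 0], 0], [[0, 0, 0], 0], [[0, 0, 0], 0]])

```text
t: 35.95
tool_pos: [0.4669, -0.1679, 0.1792]
tool_rot: [-1.574, -2.718, -0.0]
contact_force: [0.5, -0.4, 0.8]
opening: 0.0513
grip_force: 0.0
```

```bash
python3 -c "
from h import *
d=look(); go(.4672,-.1677,.114,120)"
```

```text
blue [34.7, 205.9] [16, 189, 45, 36, 713] cap [ 0.32   -0.2256  0.08  ]
blue [415.6, 206.2] [396, 191, 39, 30, 376] cap [ 0.5264 -0.1073  0.08  ]
blue [402.9, 207.1] [383, 194, 43, 31, 67] cap [ 0.5199 -0.1117  0.08  ]
blue [282.9, 239.7] [262, 220, 43, 40, 1337] cap [ 0.4667 -0.167   0.08  ]
blue [441.3, 270.4] [420, 244, 45, 51, 1684] cap [ 0.5691 -0.1341  0.08  ]
blue [515.0, 274.5] [493, 253, 44, 42, 1279] cap [ 0.6166 -0.1113  0.08  ]
blue [548.9, 365.1] [537, 358, 23, 15, 123] cap [ 0.7011 -0.1567  0.08  ]
orange [350.2, 41.4] [325, 13, 52, 58, 2254] cap [ 0.4412 -0.0516  0.08  ]
pos [ 0.467  -0.1679  0.1793] psi 119.9 q6 -1.02 shift [0.     0.0003 0.0653] turn -0.002 rows>= 2.0 t 36.0
```

Request:
drive_tool(rows=[[[0, 0, 0.02], 0], [[0, 0, 0.02], 0], [[0, 0, 0.02], 0], [[0, 0, 0.005], 0], [[0, 0, 0], 0], [[0, 0, 0], 0]])

```text
t: 36.6
tool_pos: [0.4677, -0.1683, 0.1156]
tool_rot: [1.571, 2.719, 0.0]
contact_force: [-0.3, 0.3, 1.0]
opening: 0.0512
grip_force: 0.0
```

Request:
drive_tool(rows=[[[0, 0, 0], 0], [[0, 0, 0], 0], [[0, 0, 0], 0], [[0, 0, 0], 0], [[0, 0, 0], 0], [[0, 0, 0], 0], [[0, 0, -0.04], 0], [[0, 0, -0.04], 0], [[0, 0, -0.04], 0], [[0, 0, 0], 0]], jaw=1)

```text
t: 37.6
tool_pos: [0.4697, -0.1693, 0.2415]
tool_rot: [1.566, 2.71, 0.0]
contact_force: [0.7, -0.4, 0.0]
opening: 0.0274
grip_force: 29.8
```

```bash
python3 -c "
from h import *
c=C['blue']; go(c[0]+.014,c[1]-.0252,.234,120); o=ctrl.get_obs(); print(o['opening'],o['grip_force'])"
```

```text
pos [ 0.4697 -0.1693  0.2415] psi 120.0 q6 -1.02 shift [-0.0557  0.1199  0.0088] turn -0.001 rows>= 3.0 t 37.6
0.027361704129447273 29.765380918979645
```

Request:
drive_tool(rows=[[[-0.019, 0.04, 0], 0], [[-0.02, 0.041, 0], 0], [[-0.019, 0.04, 0], 0], [[0, 0, 0], 0], [[0, 0, 0], 0], [[0, 0, 0], 0], [[0, 0, 0], 0], [[0, 0, 0], 0]])

```text
t: 38.4
tool_pos: [0.6001, -0.158, 0.2351]
tool_rot: [1.572, 2.719, 0.0]
contact_force: [0.4, 0.5, 0.3]
opening: 0.0273
grip_force: 30.0
```

```bash
python3 -c "
from h import *
c=C['blue']; go(c[0]+.014,c[1]-.0252,.1325,120); o=ctrl.get_obs(); print(o['opening'],o['grip_force'])"
```

```text
pos [ 0.6001 -0.158   0.2351] psi 119.9 q6 -0.9 shift [-0.0004  0.0013  0.1026] turn -0.001 rows>= 3.0 t 38.4
0.02731776173348278 30.00164419412613
```

Request:
drive_tool(rows=[[[0, 0.001, 0.025], 0], [[0, 0, 0.025], 0], [[0, 0, 0.02], 0], [[0, 0, 0.016], 0], [[0, 0, 0.01], 0], [[0, 0, 0.006], 0], [[0, 0, 0], 0], [[0, 0, 0], 0], [[0, 0, 0], 0]])

```text
t: 39.3
tool_pos: [0.6025, -0.1575, 0.1339]
tool_rot: [1.571, 2.718, 0.0]
contact_force: [-0.8, -0.5, -0.0]
opening: 0.0273
grip_force: 30.0
```

Request:
drive_tool(rows=[[[0, 0, 0], 0], [[0, 0, 0], 0], [[0, 0, 0], 0], [[0, 0, 0], 0], [[0, 0, -0.01], 0], [[0, 0, -0.02], 0], [[0, 0, -0.03], 0], [[0, 0, -0.04], 0], [[0, 0, 0], 0], [[0, 0, 0], 0]], jaw=0.5)

```text
t: 40.3
tool_pos: [0.6026, -0.1576, 0.2352]
tool_rot: [1.57, 2.717, 0.001]
contact_force: [0.6, -0.1, -0.6]
opening: 0.0426
grip_force: 0.0
```

```bash
python3 -c "
from h import *
chk('blue'); look(.095); go(.4412,-.0520,.18,60)"
```

```text
pos [ 0.6026 -0.1576  0.2352] R 0.0293 th -59.0 F [ 0.6 -0.1 -0.6] Fang -13.0
wrist [([0.5496, -0.0905, 0.055], 9, np.float64(132.1)), ([0.5402, -0.108, 0.055], 271, np.float64(152.6)), ([0.6081, -0.1679, 0.055], 942, np.float64(-59.8))]
scene [([0.5375, -0.1378, 0.055], 34, np.float64(-173.9))]
side [([0.6116, -0.0794, 0.055], 69, np.float64(65.6)), ([0.5638, -0.0986, 0.055], 90, np.float64(125.0))]
blue [248.6, 120.2] [233, 107, 38, 27, 280] cap [ 0.5443 -0.1051  0.095 ]
blue [249.8, 166.5] [231, 148, 39, 38, 1125] cap [ 0.5601 -0.1327  0.095 ]
blue [314.9, 168.3] [296, 150, 39, 38, 1122] cap [ 0.6009 -0.1106  0.095 ]
blue [283.4, 220.6] [266, 204, 36, 34, 970] cap [ 0.6013 -0.1561  0.095 ]
blue [405.8, 279.8] [393, 272, 27, 18, 178] cap [ 0.7129 -0.1506  0.095 ]
pos [ 0.601  -0.157   0.2308] psi 120.0 q6 -0.9 shift [ 0.1706 -0.0859  0.0514] turn 1.047 rows>= 4.0 t 40.5
```

Request:
drive_tool(rows=[[[0.034, -0.017, 0], 0], [[0.034, -0.017, 0], 0], [[0.034, -0.017, 0], 0], [[0.034, -0.017, 0], 0], [[0.034, -0.018, 0], 0], [[0, 0, 0.025], 0], [[0, 0, 0.028], 0], [[0, 0, 0], 0], [[0, 0, 0], 0], [[0, 0, 0], 0]], jaw=0.4)

```text
t: 41.5
tool_pos: [0.4431, -0.0533, 0.1807]
tool_rot: [1.571, 2.719, 0.0]
contact_force: [-0.2, 0.4, 0.4]
opening: 0.0517
grip_force: 0.0
```

```bash
python3 -c "
from h import *
d=look(); go(.4412,-.052,.114,120)"
```

```text
blue [21.8, 331.1] [13, 319, 20, 25, 207] cap [ 0.3121 -0.2156  0.08  ]
blue [427.5, 405.5] [412, 393, 31, 26, 459] cap [ 0.6187 -0.1215  0.08  ]
orange [279.1, 232.9] [260, 216, 43, 40, 189] cap [ 0.4391 -0.0502  0.08  ]
pos [ 0.4433 -0.0533  0.181 ] psi 120.0 q6 -0.81 shift [ 0.0023 -0.0012  0.067 ] turn -0.001 rows>= 2.0 t 41.55
```

Request:
drive_tool(rows=[[[0.002, -0.0015, 0.02], 0], [[0, 0, 0.02], 0], [[0, 0, 0.02], 0], [[0, 0, 0.007], 0], [[0, 0, 0], 0], [[0, 0, 0], 0]])

```text
t: 42.15
tool_pos: [0.441, -0.0523, 0.1139]
tool_rot: [1.571, 2.719, 0.001]
contact_force: [0.1, -0.1, -0.1]
opening: 0.0513
grip_force: 0.0
```

Request:
drive_tool(rows=[[[0, 0, 0], 0], [[0, 0, 0], 0], [[0, 0, 0], 0], [[0, 0, 0], 0], [[0, 0, 0], 0], [[0, 0, 0], 0], [[0, 0, -0.04], 0], [[0, 0, -0.04], 0], [[0, 0, -0.04], 0], [[0, 0, 0], 0]], jaw=1)

```text
t: 43.15
tool_pos: [0.4428, -0.0528, 0.2392]
tool_rot: [1.566, 2.71, 0.004]
contact_force: [-0.1, -0.5, -0.3]
opening: 0.0275
grip_force: 30.1
```

```bash
python3 -c "
from h import *
go(.611,.2075,.234,120); o=ctrl.get_obs(); print(o['opening'],o['grip_force'])"
```

```text
pos [ 0.4428 -0.0528  0.2392] psi 120.0 q6 -0.81 shift [0.1415 0.2757 0.0063] turn -0.001 rows>= 7.0 t 43.15
0.02748658040130666 30.09339988231659
```

Request:
drive_tool(rows=[[[0.02, 0.0395, 0], 0], [[0.02, 0.0395, 0], 0], [[0.02, 0.0395, 0], 0], [[0.02, 0.0395, 0], 0], [[0.02, 0.0395, 0], 0], [[0.02, 0.0395, 0], 0], [[0.02, 0.04, 0], 0], [[0, 0, 0], 0], [[0, 0, 0], 0], [[0, 0, 0], 0]])

```text
t: 44.15
tool_pos: [0.6094, 0.207, 0.2314]
tool_rot: [-1.571, -2.719, 0.003]
contact_force: [-0.3, -0.3, -0.5]
opening: 0.0272
grip_force: 30.2
```

```bash
python3 -c "
from h import *
go(.611,.2075,.1315,120); o=ctrl.get_obs(); print(o['opening'],o['grip_force'])"
```

```text
pos [0.6094 0.207  0.2314] psi 119.9 q6 -0.31 shift [-0.0004  0.0019  0.0999] turn -0.001 rows>= 2.0 t 44.15
0.027172085129018815 30.23553729057312
```

Request:
drive_tool(rows=[[[0, 0, 0.025], 0], [[0, 0, 0.025], 0], [[0, 0, 0.02], 0], [[0, 0, 0.016], 0], [[0, 0, 0.01], 0], [[0, 0, 0.006], 0], [[0, 0, 0], 0], [[0, 0, 0], 0], [[0, 0, 0], 0]])

```text
t: 45.05
tool_pos: [0.6108, 0.2079, 0.1319]
tool_rot: [1.571, 2.719, 0.002]
contact_force: [-0.6, 0.8, -0.4]
opening: 0.0272
grip_force: 30.3
```

Request:
drive_tool(rows=[[[0, 0, 0], 0], [[0, 0, 0], 0], [[0, 0, 0], 0], [[0, 0, 0], 0], [[0, 0, -0.01], 0], [[0, 0, -0.02], 0], [[0, 0, -0.03], 0], [[0, 0, -0.04], 0], [[0, 0, -0.04], 0], [[0, 0, 0], 0]], jaw=0.5)

```text
t: 46.05
tool_pos: [0.6131, 0.2084, 0.2802]
tool_rot: [1.566, 2.711, 0.015]
contact_force: [-0.0, 1.0, 0.8]
opening: 0.0425
grip_force: 0.0
```

Request:
drive_tool(rows=[[[-0.04, 0, 0], 0], [[-0.04, 0, 0], 0], [[-0.04, 0, 0], 0], [[-0.02, 0, 0], 0], [[0, 0, 0], 0], [[0, 0, 0], 0], [[0, 0, 0], 0]])

```text
t: 46.75
tool_pos: [0.6795, 0.0876, 0.2705]
tool_rot: [-1.569, -2.721, -0.0]
contact_force: [-0.0, 0.4, -0.3]
opening: 0.0426
grip_force: 0.0
```

```bash
python3 -c "
from h import *
chk('orange'); chk('blue'); d=look(.095); s=cam('scene'); e=cam('side')
cv2.imwrite('pics/end.png',np.hstack([cv2.resize(s['image'][170:310,200:430],(460,380)),cv2.resize(e['image'][130:280,230:380],(330,380))]))"
```

```text
pos [0.6795 0.0876 0.2705] R 0.1371 th -60.5 F [-0.   0.4 -0.3] Fang 96.0
wrist [([0.5599, 0.1893, 0.055], 264, np.float64(-161.3)), ([0.566, 0.1712, 0.055], 8, np.float64(-142.1))]
scene [([0.5611, 0.1906, 0.055], 24, np.float64(-162.1))]
side []
pos [0.6796 0.0876 0.2707] R 0.2386 th 67.3 F [0.1 0.5 0.2] Fang 80.0
wrist [([0.5492, -0.0892, 0.055], 10, np.float64(131.5)), ([0.5401, -0.1079, 0.055], 128, np.float64(152.6)), ([0.5471, -0.1786, 0.055], 419, np.float64(-131.2))]
scene [([0.5292, -0.1396, 0.055], 21, np.float64(-173.1)), ([0.5409, -0.1033, 0.055], 9, np.float64(147.9)), ([0.5664, -0.167, 0.055], 7, np.float64(-121.5))]
side [([0.6117, -0.0751, 0.055], 77, np.float64(67.2)), ([0.5639, -0.0997, 0.055], 103, np.float64(125.7))]
blue [423.2, 114.6] [410, 102, 27, 26, 213] cap [0.7407 0.2123 0.095 ]
blue [90.1, 279.0] [81, 272, 20, 16, 125] cap [ 0.5543 -0.072   0.095 ]
blue [78.1, 325.1] [66, 315, 26, 21, 419] cap [ 0.5603 -0.1324  0.095 ]
orange [283.1, 28.9] [266, 10, 35, 38, 1043] cap [0.6105 0.2084 0.095 ]
orange [222.4, 31.6] [218, 14, 12, 35, 255] cap [0.5714 0.184  0.095 ]
```

View pics/end.png

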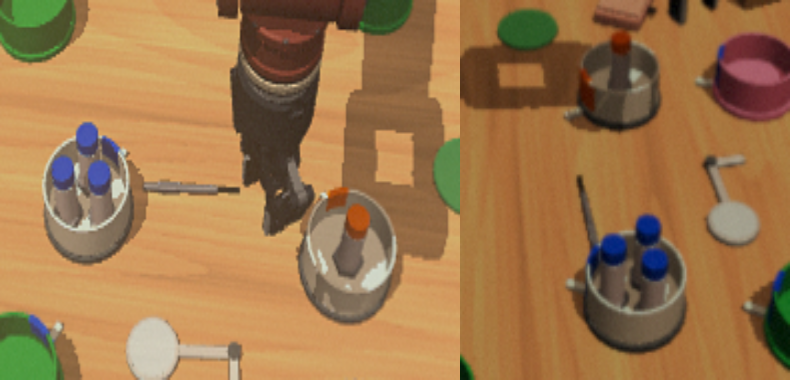

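The final views show all three blue tubes standing in the blue pot and the orange tube in the orange pot. Both tabs are over their pointers and the gripper is clear, so I'm handing in.

```bash
python3 -c "
from station import ctrl
print(ctrl.finish_job())"
```

```text
the job is handed in; nothing more can be done
None
```

I handed the job in: both labels measured within about 2° of their pointers, and the last pictures showed the three blue tubes and the one orange tube standing in their own pots with the gripper clear; the hand-in returned no verdict.

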